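# Hang the instrument tray on the twin-pin stand

### The arm

A 6-joint arm with a two-finger parallel gripper is mounted at the origin on a cart in front of the work surface, level with it; the furniture and walls round the work are solid. World frame = base frame: x ahead of the robot, y to its left, z up, the work surface at z = 0. Lengths are in m, angles in degrees, forces in N, time in s.
With the tool pointing down it reaches from about 0.4 to 0.825 m from the base axis. Payload 7 kg.
Tool frame: the origin (TCP) lies midway between the tips of the shut fingers; the grasp point (between the pads) lies 19 mm behind it; z points along the fingers, y is the line along which they close (so a half turn about z gives the same grasp; the last joint's range is limited). The gripper opens to 88 mm and grips with 3 to 60 N. Pads are 19 mm wide; open, the fingers measure 130 mm over their backs; the gripper's body (78 mm by 193 mm) begins 47 mm behind the grasp point.
Start: joints at [85.548, 20.546, 0.682, 0, -70.136, -16.507], TCP at [0.241, 0.63, 0.227] pointing down, gripper open.
Joint ranges: [-176.03, 176.03], [-82.01, 121.73], [-58.28, 71.71], [-173.87, 95.51], [-174.79, -0.11], [-173.66, 173.66]. Speed limits (degrees/s): [136.94, 136.94, 172.46, 180, 180, 180].

### API

Orientations are given as [roll, pitch, yaw] about the fixed x, y, z axes, in that order (R = Rz(yaw) Ry(pitch) Rx(roll)).
In Python, from plant import ctrl gives the robot as it stands. The module is installed in compiled form; this text tells all that it offers.
- The arm moves only by the tool send_rows, never from a script. Its argument "plan" is a list that holds one entry, the list of rows, each a list of 6 numbers: the shift along the tool's x, y, z in normalised numbers (1 is 50 cm), then the turn, a rotation vector about the tool's x, y, z in shares of 180 degrees (1.0 is 180 degrees). A call has 1 to 8 rows; each row is the pose to reach, as a shift and turn from the pose commanded when the call began, along the tool's axes at that moment; what a row does not reach only later rows make up. A row lasts 1/12 s, in which the tool goes at most 41.7 mm and 7.16 degrees, less where a joint would pass 70% of its speed; a pose out of reach is approached as far as the arm can. No shift or turn number may pass 1 either way. A call with a gripper value outside its range is refused whole. "fingers" is the opening, from 0 (shut) to 1 (fully open), set as the call begins (left out, the last holds). The fingers move at their own pace and stop on an object; the grip force is fixed at half the most. Time passes only in rows, so rows that repeat a pose let the fingers close. It gives the time, the measured TCP pose, the force, the opening and the grip force at its end, in the units of the state.
- ctrl.get_obs(): the state, without advancing time (a new reading comes with each control period).
- ctrl.snapshot(name): name is "scene" or "top"; returns a dict with "img" (384x512x3 uint8, red, green, blue), "K" (3x3 intrinsics, pixels), "pose" (4x4, takes a point from camera to world coordinates). Camera axes: x right, y down, z forward; pixel columns grow to the right and rows downward; lengths in m; the calibration is good to about 2 mm. A picture is of the moment at which its call begins. There is no depth.
- ctrl.close_job(): hands the job in; it is judged then, once.
The state is a dict: "clock": time; "joint_pos": joint angles; "qvel": joint speeds; "tau": joint torques, N m; "tool_pos": TCP position; "orientation": TCP orientation; "force": force on the tool from outside, world axes, zero at the start; "moment": the same for the moment, N m; "opening": finger opening in m; "gripper_force": force on a finger pad.
Only numpy, scipy, OpenCV 4.12 (cv2) and the standard library are available. Lean on these libraries where they do the work, as an engineer would, in place of code of your own. Each camera call takes 0.05 s, during which the arm holds its last target. There are 200 camera calls.

### The job

Take the metal tray by its top tab and hang it on the stand: feel for the two headed pins, push both holes over the heads together against the sprung button without forcing anything, then slide the tray down until it is fully home, level and locked behind both heads, and let go. Leave the other things on the desk where they are.

Things in the scene. Friction and masses are not known exactly. Their poses are not given: they have to be found in the camera images.
- tray: Loose plain metal tray, about 0.18 kg, upright on the desk. Origin: underside, mid-plane of its upright back plate, middle of its width; x to the rear (away from the trough), y left, z up. Back plate 6 mm thick (x -3 to +3 mm), 120 mm wide, 82 mm high, with a tab above it. A trough 120 mm wide and 22 mm high juts from its foot to x = -53 mm.
- tray_tab (a point): Middle of the top edge of the tray's tab, 115 mm above the tray's origin. The tab is 60 mm wide (y), 6 mm thick (x), 33 mm high, in the plane of the back plate: pinch it here from above, across the 6 mm. When hung, this edge is 40 mm above the top of the board. Axes as the tray's.
- tray_keyholes (a point): Midway between the tray's two keyholes, in the plate, 47 mm above the tray's origin. Each keyhole, at y = +40 and -40 mm, is a wide hole 17 x 17 mm centred at this height, whose slanted upper corners lead into an 11 mm wide slot above, ending flat 17 mm above this point. Axes as the tray's.
- stand: Fixed painted stand. Origin on the desk below the middle of the board's front face; x to the rear, y left, z up. Foot 12 mm thick, x -35 to +55 mm, 140 mm wide. Upright board 140 mm wide, front face x = 0, top z = 115 mm. On the face a 4 mm thick pin bar with two level pins towards -x. The tray hangs with its trough to -x; tray and stand may press on each other with at most 25 N.
- pin_line (a point): Height and tips of the pins (stand x -23.5, z 100 mm) at the board's middle. Pins 80 mm apart; neck 8 mm thick out to x -18 mm, then head 13 mm thick with barely broken edges, x -18 to -23.5 mm. The pin bar is clamped up to 18 mm to either side (y): this is NOT in the pose, so find it by sight or feel. Heads enter the wide holes with the tray origin at stand z 53 mm.
- button_face (a point): Face of the black sprung button, 16 mm wide, midway between the pins (it shifts sideways with them), stand x -18, z 92 mm. It yields to the rear from 1.4 N, plus 0.35 N per mm, up to 13 mm. To slide the tray down, first press it until its plate is wholly behind the heads: tray origin past stand x -15 mm, say -10 mm, about 5 N.
- home (a point): Where the tray's origin ends, at the board's middle (stand x -15, z 40 mm; sideways as the pins are): slid down 13 mm from where the heads entered, slot ends resting on the necks, the button pressing the plate forward against the backs of the heads. Axes as the stand's.
- petri: Bystander: round petri dish, 63 mm wide, 14 mm high; origin at the centre of its underside.
- oil: Bystander: small brown bottle with a black cap, 31 mm wide, 68 mm high; origin at the centre of its underside.
- timer: Bystander: white bench timer, 30 x 64 x 62 mm; origin at the centre of its underside.
- stapler: Bystander: small blue stapler, 64 x 26 x 32 mm; origin at the centre of its underside.

How it is judged (in metres and radians):
On the way:
1. both holes are over the pin heads, the tray still raised (x of tray in the frame of stand between -0.0225 and 0 m and z of tray in the frame of stand between 0.046 and 0.06 m and horizontal distance between tray and stand below 0.035 m and angle between the y axis of tray and the y axis of stand, either way round below 0.08 rad), for 0.1 s.
At the end, for the whole second after the job is handed in: The tray hangs at rest on both pins: its origin at z = 37 to 42.5 mm, x = -19 to -5 mm and y within 22 mm of the middle in the stand's frame, upright within 0.1 rad and its width in line with the stand within 0.08 rad; released (x of tray in the frame of stand between -0.019 and -0.005 m and y of tray in the frame of stand between -0.022 and 0.022 m and z of tray in the frame of stand between 0.037 and 0.0425 m and angle between the z axis of tray and the z axis of stand, either way round below 0.1 rad and angle between the y axis of tray and the y axis of stand, either way round below 0.08 rad and linear speed of tray below 0.01 m/s); the robot touches nothing.
It fails at once if the tray is forced against the stand with more than 25 N (contact force between tray and stand above 25 N).
It fails at once if the petri dish is moved by more than 30 mm (distance of petri from where it was at the start of the episode above 0.03 m).
It fails at once if the oil bottle is moved by more than 30 mm (distance of oil from where it was at the start of the episode above 0.03 m).
It fails at once if the bench timer is moved by more than 30 mm (distance of timer from where it was at the start of the episode above 0.03 m).
It fails at once if the stapler is moved by more than 30 mm (distance of stapler from where it was at the start of the episode above 0.03 m).
It also fails if it takes over 72 s, if anything falls off the work surface, if the arm or the gripper's body presses on something with over 40 N, if the wrist force passes 120 N, or if a joint passes its speed limit or range.

## Working session

There is one attempt and no reset: what is moved stays moved. The work goes in short steps, Python scripts to look and compute and a tool call to move; the robot and the scene stay as the last step left them, time stands still between calls to the robot, and variables do not carry over. Pictures are saved under pics/ and viewed, at most 10 in all, crops included, and the job is handed in when it is done.

Besides the shell and the picture viewer there is one more tool, called after "Emit:" by a JSON object that holds its "api" and its "payload". send_rows: Moves the arm, as the interface text tells. Its arguments: {"type":"object","properties":{"plan":{"type":"array","items":{"type":"array","items":{"type":"array","items":{"type":"number"}}}},"fingers":{"type":"number"}},"required":["plan"]}

```bash
mkdir -p pics; cat > h.py <<'E'
import numpy as np, cv2
from plant import ctrl
def snap(n,f=None):
    s=ctrl.snapshot(n)
    if f: cv2.imwrite(f,cv2.cvtColor(np.array(s['img']),cv2.COLOR_RGB2BGR))
    return np.array(s['img']),np.array(s['K']),np.array(s['pose'])
def ray(K,P,u,v,z):
    d=P[:3,:3]@np.linalg.solve(K,[u,v,1.]); o=P[:3,3]
    return o+d*(z-o[2])/d[2]
def proj(K,P,X):
    q=K@(P[:3,:3].T@(np.asarray(X)-P[:3,3])); return q[:2]/q[2]
E
python3 - <<'E'
from h import *
for n in('scene','top'):
    i,K,P=snap(n,f'pics/{n}0.png'); print(n,K.round(1).tolist(),P.round(3).tolist())
o=ctrl.get_obs(); print(o)
a=cv2.imread('pics/scene0.png');b=cv2.imread('pics/top0.png')
E
```

```text
scene [[397.7, 0.0, 259.1], [0.0, 397.7, 189.4], [0.0, 0.0, 1.0]] [[0.709, -0.519, 0.478, 0.099], [-0.705, -0.51, 0.493, -0.485], [-0.012, -0.686, -0.727, 0.815], [0.0, 0.0, 0.0, 1.0]]
top [[388.5, 0.0, 264.0], [0.0, 388.5, 201.7], [0.0, 0.0, 1.0]] [[-0.001, -0.999, 0.041, 0.517], [-1.0, 0.002, 0.017, -0.022], [-0.017, -0.041, -0.999, 0.977], [0.0, 0.0, 0.0, 1.0]]
{'clock': 0.1, 'joint_pos': array([ 8.55493205e+01,  2.05896303e+01,  6.38314421e-01, -1.67249268e-02,
       -7.01358002e+01, -1.65091685e+01]), 'qvel': array([-0.05431886, -0.03164802,  0.10539517,  0.08549597,  0.001805  ,
       -0.06837258]), 'tau': array([-1.08256121e-03, -5.84162378e+01,  2.93748379e+01,  7.01537713e+00,
        1.01253827e-02, -5.06592801e-05]), 'tool_pos': array([0.2413064 , 0.62992212, 0.22568822]), 'orientation': array([ 1.79912007e+02, -9.68282675e-03, -2.09655354e+01]), 'force': array([-0.15380592, -0.33100433, -0.10797989]), 'moment': array([-0.03668736,  0.01124727, -0.00364501]), 'gripper_force': 0.0, 'opening': 0.0876840556483157}
```

View pics/scene0.png

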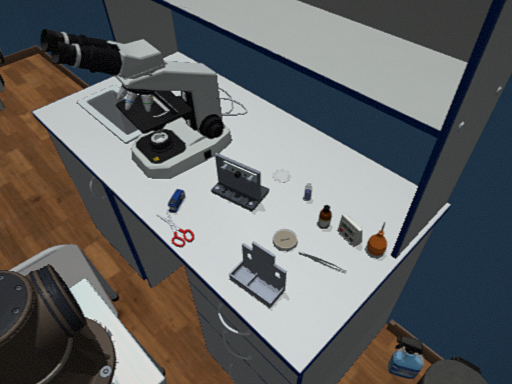

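View pics/top0.png

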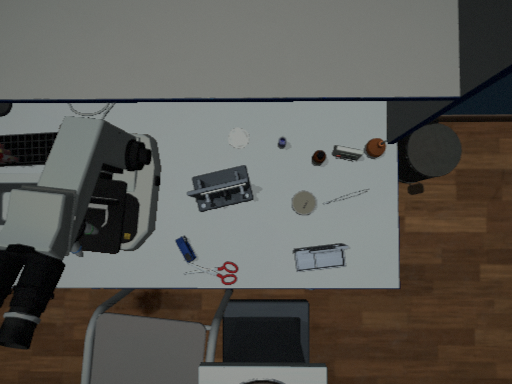

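The scene view shows the stand near (240,182) and the tray near (258,272). The top view has the stand at (222,188) and the tray at (320,257). Next I'll enlarge crops of both.

```bash
python3 - <<'E'
import cv2,numpy as np
a=cv2.imread('pics/scene0.png');b=cv2.imread('pics/top0.png')
def c(im,u,v): return cv2.resize(im[v:v+75,u:u+100],None,fx=4,fy=4,interpolation=cv2.INTER_CUBIC)
cv2.imwrite('pics/c0.png',np.vstack([np.hstack([c(a,195,147),c(a,210,237)]),np.hstack([c(b,172,150),c(b,270,220)])]))
E
```

```text
(no output)
```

View pics/c0.png

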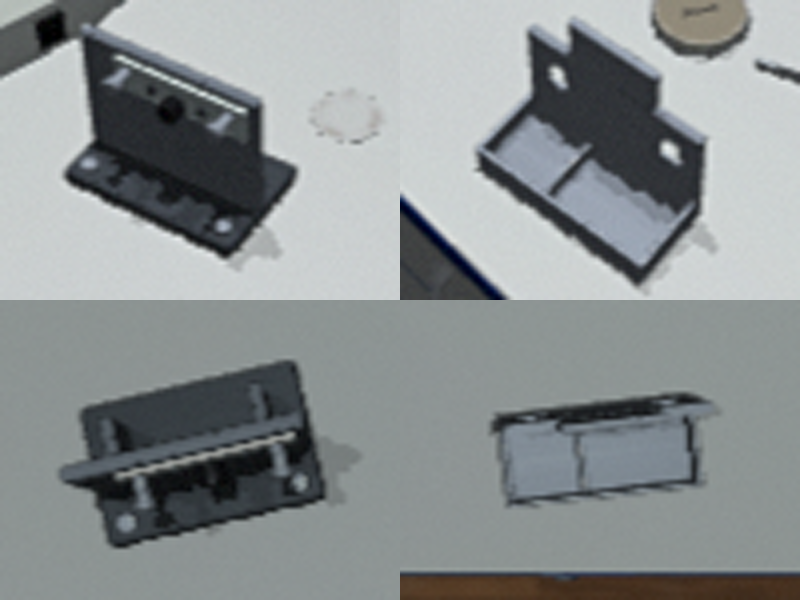

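```bash
cat > m.py <<'E'
from h import *
cam={}
for n in('scene','top'): cam[n]=snap(n)[1:]
off={'sS':('scene',195,147,0,0),'sT':('scene',210,237,400,0),'tS':('top',172,150,0,300),'tT':('top',270,220,400,300)}
def R(o,x,y,z):
    n,u,v,a,b=off[o]; return ray(*cam[n],u+(x-a+.5)/4-.5,v+(y-b+.5)/4-.5,z)
if __name__=='__main__':
    np.set_printoptions(precision=1,suppress=True)
    for nm,o,x,y,z in [('foot FL','tS',115,545,.012),('foot FR','tS',325,497,.012),('foot RR','tS',295,362,.012),('foot RL','tS',82,408,.012),
     ('board L','tS',62,473,.115),('board R','tS',302,420,.115),('pinL tip','tS',143,503,.1),('pinR tip','tS',280,470,.1),('btn','tS',216,497,.092),
     ('s foot FL','sS',67,178,.012),('s foot FR','sS',230,255,.0),('s foot RR','sS',297,168,.012),('s board L','sS',82,28,.115),('s board R','sS',263,98,.115),
     ('s pinL','sS',112,85,.1),('s pinR','sS',215,130,.1),('s btn','sS',168,110,.092),
     ('T trough FL','tT',510,500,.022),('T trough FR','tT',698,481,.022),('T plateL','tT',497,415,.082),('T plateR','tT',716,403,.082),('tab L','tT',560,430,.115),('tab R','tT',690,417,.115),
     ('sT FL','sT',478,150,.022),('sT FR','sT',640,270,.022),('sT plL','sT',530,27,.082),('sT plR','sT',705,140,.082),('sT tabL','sT',572,20,.115),('sT tabR','sT',660,76,.115),('hL','sT',557,75,.047),('hR','sT',669,150,.047)]:
        print(nm,R(o,x,y,z)*1000)
E
python3 m.py
```

```text
foot FL [534.  153.6  12. ]
foot FR [563.7  22.7  12. ]
foot RR [648.1  41.4  12. ]
foot RL [619.7 174.7  12. ]
board L [572.4 164.7 115. ]
board R [601.6  30.8 115. ]
pinL tip [556.2 121.8 100. ]
pinR tip [574.8  44.1 100. ]
btn [559.9  81.3  92. ]
s foot FL [529.3 149.7  12. ]
s foot FR [566.8  26.5   0. ]
s foot RR [647.8  42.7  12. ]
s board L [569.3 165.8 115. ]
s board R [606.1  32.9 115. ]
s pinL [556.6 123.  100. ]
s pinR [575.1  45.1 100. ]
s btn [571.7  86.1  92. ]
T trough FL [390.1 -85.7  22. ]
T trough FR [ 401.7 -200.1   22. ]
T plateL [446.5 -74.5  82. ]
T plateR [ 453.3 -199.6   82. ]
tab L [ 440.8 -107.2  115. ]
tab R [ 448.  -178.7  115. ]
sT FL [384.3 -86.8  22. ]
sT FR [ 396.2 -204.1   22. ]
sT plL [436.2 -78.6  82. ]
sT plR [ 451.5 -197.9   82. ]
sT tabL [ 440.1 -109.6  115. ]
sT tabR [ 447.4 -168.1  115. ]
hL [440.2 -94.8  47. ]
hR [ 449.6 -174.4   47. ]
```

```bash
python3 - <<'E'
from m import *
from scipy.optimize import least_squares
np.set_printoptions(precision=3,suppress=True)
M=[cam[n][0]@np.linalg.inv(cam[n][1])[:3] for n in('scene','top')]
def tri(s,t):
    X=cv2.triangulatePoints(M[0],M[1],np.array(s,float).reshape(2,1),np.array(t,float).reshape(2,1))[:,0]; X=X[:3]/X[3]
    return X, proj(*cam['scene'],X)-s
for nm,s,t in [('eyeA',(50,40),(5,260)),('eyeB',(63,55),(18,335)),('eyeA2',(50,40),(18,335)),('eyeB2',(63,55),(5,260)),('head',(155,48),(70,210)),('head corner',(215,80),(145,120)),('arm knob',(210,125),(138,155)),('shelf R',(440,137),(458,98))]:
    print(nm,*tri(s,t))
E
```

```text
eyeA [0.401 0.397 0.41 ] [26.002  0.078]
eyeB [0.348 0.344 0.415] [0.27 0.07]
eyeA2 [0.344 0.33  0.45 ] [8.307 1.714]
eyeB2 [0.41  0.427 0.357] [18.225  1.083]
head [0.529 0.288 0.383] [0.29  0.031]
head corner [0.677 0.229 0.265] [10.441 -1.171]
arm knob [0.657 0.286 0.098] [ 1.785 -0.013]
shelf R [ 0.705 -0.317  0.367] [-0.134  0.044]
```

The rows are not in the units I measure in: shifts go in shares of 50 cm and turns go in shares of 180 degrees. I convert before sending: -32 cm / 50 = -0.64, -28 cm / 50 = -0.56.

Emit:
{"api": "send_rows", "payload": {"plan": [[[0, 0, -0.08, 0, 0, 0], [0, 0, -0.16, 0, 0, 0], [0, 0, -0.24, 0, 0, 0], [0, 0, -0.32, 0, 0, 0], [0, 0, -0.4, 0, 0, 0], [0, 0, -0.48, 0, 0, 0], [0, 0, -0.56, 0, 0, 0], [0, 0, -0.64, 0, 0, 0]]]}}

```text
clock: 0.97
tool_pos: [0.2414, 0.6294, 0.5491]
orientation: [-179.9, 0.0, -21.0]
force: [0.4, 1.8, 0.6]
opening: 0.0875
gripper_force: 0.0
```

```bash
cat > rel.py <<'E'
from h import *; import sys
from scipy.spatial.transform import Rotation as Ro
# target world xyz (m), roll pitch yaw -> shift (cm, tool axes) and rotvec (deg)
def rel(p,e,cur=None):
    o=ctrl.get_obs(); R0=Ro.from_euler('xyz',o['orientation'],degrees=True)
    T=Ro.from_euler('xyz',e,degrees=True)
    return R0.inv().apply(np.array(p)-o['tool_pos'])*100,(R0.inv()*T).as_rotvec(degrees=True)
if __name__=='__main__':
    a=[float(x) for x in sys.argv[1:]]; o=ctrl.get_obs()
    print(o['clock'],o['tool_pos'].round(4),o['orientation'].round(2),o['force'].round(2),o['moment'].round(2),round(o['opening'],4),o['joint_pos'].round(0))
    for i in range(0,len(a),4):
        s,r=rel(a[i:i+3],[180,0,a[i+3]]); print(s.round(2),r.round(2))
E
python3 rel.py .36 .30 .55 -60  .445 -.138 .3 -83.8
```

```text
0.9667 [0.2414 0.6294 0.5491] [-1.7995e+02  1.0000e-02 -2.0960e+01] [0.41 1.84 0.62] [ 0.3  -0.02  0.03] 0.0875 [  86.   21.   42.    0. -111.  -17.]
[22.86 26.52 -0.12] [-5.000e-02  3.000e-02  3.904e+01]
[46.47 64.41 24.83] [-4.000e-02  4.000e-02  6.284e+01]
```

In the tool's units: 23.2 cm / 50 = 0.464, 20.3 cm / 50 = 0.406, 39 degrees / 180 = 0.2167.

Emit:
{"api": "send_rows", "payload": {"plan": [[[0.05, 0.058, 0, 0, 0, 0.0222], [0.1, 0.116, 0, 0, 0, 0.05], [0.15, 0.174, 0, 0, 0, 0.0778], [0.2, 0.232, 0, 0, 0, 0.1056], [0.25, 0.29, 0, 0, 0, 0.1333], [0.3, 0.348, 0, 0, 0, 0.1611], [0.35, 0.406, 0, 0, 0, 0.1889], [0.4, 0.464, 0, 0, 0, 0.2167]]]}}

```text
clock: 1.63
tool_pos: [0.3453, 0.3401, 0.5468]
orientation: [-180.0, 0.0, -60.2]
force: [1.2, 0.1, 0.4]
opening: 0.0877
gripper_force: 0.0
```

```bash
python3 rel.py .42 .02 .5 -83.8  .445 -.138 .3 -83.8
```

```text
1.6333 [0.3453 0.3401 0.5468] [-1.7996e+02  3.0000e-02 -6.0190e+01] [1.21 0.09 0.38] [ 0.08 -0.18  0.04] 0.0877 [  68.   -0.   15.    0. -106.  -38.]
[31.49  9.44  4.66] [-0.03  0.04 23.61]
[46.45 15.14 24.65] [-0.03  0.04 23.61]
```

In the tool's units: 31 cm / 50 = 0.62, 1.2 cm / 50 = 0.024, 23.6 degrees / 180 = 0.1311.

Emit:
{"api": "send_rows", "payload": {"plan": [[[0.078, 0.024, 0, 0, 0, 0.0167], [0.156, 0.048, 0, 0, 0, 0.0333], [0.234, 0.072, 0, 0, 0, 0.05], [0.312, 0.096, 0, 0, 0, 0.0667], [0.39, 0.12, 0.01, 0, 0, 0.0833], [0.468, 0.144, 0.02, 0, 0, 0.1], [0.546, 0.168, 0.04, 0, 0, 0.1167], [0.62, 0.192, 0.06, 0, 0, 0.1311]]]}}

```text
clock: 2.3
tool_pos: [0.417, 0.0236, 0.5169]
orientation: [-179.9, 0.0, -83.7]
force: [1.9, 1.0, 0.7]
opening: 0.0875
gripper_force: 0.0
```

```bash
python3 rel.py .445 -.138 .25 -83.8
```

```text
2.3 [0.417  0.0236 0.5169] [-1.7989e+02  5.0000e-02 -8.3680e+01] [1.92 1.   0.71] [ 0.13 -0.28  0.01] 0.0875 [  31.   -8.    5.    0. -102.  -24.]
[16.39 -0.96 26.68] [-0.11  0.05  0.12]
```

In the tool's units: 27 cm / 50 = 0.54, 23.8 cm / 50 = 0.476.

Emit:
{"api": "send_rows", "payload": {"plan": [[[0.042, -0.002, 0.068, 0, 0, 0], [0.084, -0.004, 0.136, 0, 0, 0], [0.126, -0.008, 0.204, 0, 0, 0], [0.168, -0.01, 0.272, 0, 0, 0], [0.21, -0.012, 0.34, 0, 0, 0], [0.252, -0.014, 0.408, 0, 0, 0], [0.294, -0.018, 0.476, 0, 0, 0], [0.328, -0.02, 0.54, 0, 0, 0]]]}}

```text
clock: 2.97
tool_pos: [0.4452, -0.1375, 0.245]
orientation: [-180.0, 0.0, -83.6]
force: [1.3, 1.2, -0.3]
opening: 0.0877
gripper_force: 0.0
```

In the tool's units: 11 cm / 50 = 0.22, 9 cm / 50 = 0.18.

Emit:
{"api": "send_rows", "payload": {"plan": [[[0, 0, 0.06, 0, 0, 0], [0, 0, 0.12, 0, 0, 0], [0, 0, 0.18, 0, 0, 0], [0, 0, 0.22, 0, 0, 0], [0, 0, 0.22, 0, 0, 0], [0, 0, 0.22, 0, 0, 0]]]}}

```text
clock: 3.47
tool_pos: [0.4452, -0.1363, 0.1364]
orientation: [179.9, -0.0, -83.5]
force: [-0.1, 0.3, 0.7]
opening: 0.088
gripper_force: 0.0
```

```bash
python3 rel.py .445 -.138 .087 -83.8; python3 - <<'E'
from h import *
a,_,_=snap('scene','pics/s1.png'); b,_,_=snap('top','pics/t1.png')
c=lambda im,u,v:cv2.resize(im[v:v+100,u:u+100,::-1],None,fx=4,fy=4,interpolation=cv2.INTER_CUBIC)
cv2.imwrite('pics/c1.png',np.hstack([c(a,210,217),c(b,270,195)]))
E
```

```text
3.4667 [ 0.4452 -0.1363  0.1364] [ 1.7988e+02 -2.0000e-02 -8.3550e+01] [-0.09  0.32  0.71] [ 0.06 -0.1  -0.01] 0.088 [  7.   6. -32.   0. -52.  -1.]
[0.16 0.03 4.94] [ 0.12 -0.02  0.25]
```

View pics/c1.png

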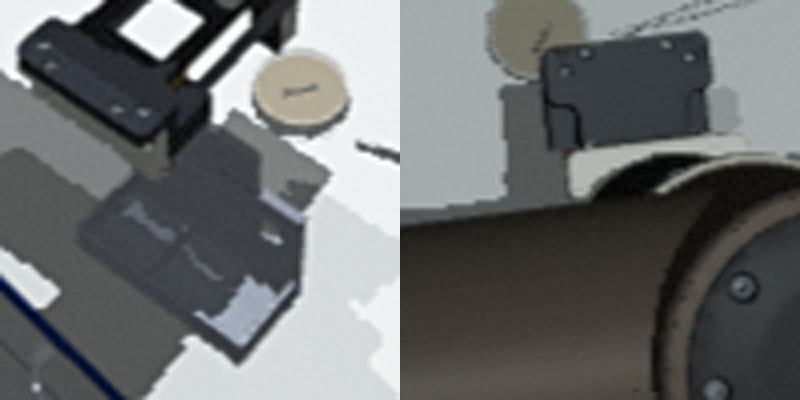

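The gripper straddles the tab cleanly, with the petri dish well below it. Next I descend and pinch.

In the tool's units: 4.9 cm / 50 = 0.098, 4.2 cm / 50 = 0.084.

Emit:
{"api": "send_rows", "payload": {"plan": [[[0, 0, 0.03, 0, 0, 0], [0, 0, 0.06, 0, 0, 0], [0, 0, 0.084, 0, 0, 0], [0, 0, 0.098, 0, 0, 0], [0, 0, 0.098, 0, 0, 0], [0, 0, 0.098, 0, 0, 0]]]}}

```text
clock: 4.07
tool_pos: [0.4464, -0.1361, 0.0886]
orientation: [-179.9, -0.0, -83.5]
force: [0.2, -0.1, -0.0]
opening: 0.0875
gripper_force: 0.0
```

Emit:
{"api": "send_rows", "payload": {"plan": [[[0, 0, 0, 0, 0, 0], [0, 0, 0, 0, 0, 0], [0, 0, 0, 0, 0, 0], [0, 0, 0, 0, 0, 0], [0, 0, 0, 0, 0, 0], [0, 0, 0, 0, 0, 0], [0, 0, 0, 0, 0, 0], [0, 0, 0, 0, 0, 0]]], "fingers": 0}}

```text
clock: 4.73
tool_pos: [0.4457, -0.1361, 0.0876]
orientation: [180.0, -0.0, -83.6]
force: [0.1, -0.6, 0.3]
opening: 0.0399
gripper_force: 0.0
```

Emit:
{"api": "send_rows", "payload": {"plan": [[[0, 0, 0, 0, 0, 0], [0, 0, 0, 0, 0, 0], [0, 0, 0, 0, 0, 0], [0, 0, 0, 0, 0, 0]]]}}

```text
clock: 5.07
tool_pos: [0.4457, -0.1361, 0.0876]
orientation: [-180.0, 0.0, -83.6]
force: [0.3, 0.8, -0.7]
opening: 0.0135
gripper_force: 0.0
```

```bash
python3 rel.py
```

```text
5.0667 [ 0.4457 -0.1361  0.0876] [-180.      0.    -83.56] [ 0.29  0.77 -0.7 ] [ 0.06 -0.02 -0.04] 0.0135 [  7.   9. -36.  -0. -45.  -1.]
```

Emit:
{"api": "send_rows", "payload": {"plan": [[[0, 0, 0, 0, 0, 0], [0, 0, 0, 0, 0, 0], [0, 0, 0, 0, 0, 0], [0, 0, 0, 0, 0, 0], [0, 0, 0, 0, 0, 0]]]}}

```text
clock: 5.48
tool_pos: [0.4455, -0.1362, 0.0875]
orientation: [180.0, 0.0, -83.6]
force: [-1.1, 0.1, 0.2]
opening: 0.0054
gripper_force: 30.0
```

In the tool's units: -14 cm / 50 = -0.28, -13 cm / 50 = -0.26.

Emit:
{"api": "send_rows", "payload": {"plan": [[[0, 0, -0.02, 0, 0, 0], [0, 0, -0.05, 0, 0, 0], [0, 0, -0.1, 0, 0, 0], [0, 0, -0.16, 0, 0, 0], [0, 0, -0.22, 0, 0, 0], [0, 0, -0.26, 0, 0, 0], [0, 0, -0.28, 0, 0, 0], [0, 0, -0.28, 0, 0, 0]]]}}

```text
clock: 6.15
tool_pos: [0.4467, -0.1361, 0.2294]
orientation: [-179.8, -0.0, -83.6]
force: [-0.3, 0.6, -3.1]
opening: 0.0056
gripper_force: 30.0
```

```bash
python3 - <<'E'
import numpy as np
t=np.radians(12.7);ex=np.array([np.cos(t),np.sin(t)]);ey=np.array([-ex[1],ex[0]])
pin=np.array([.5657,.0835])+ -.003*ex   # tips mid est
for g in(.08,.02): 
    p=pin-ex*(g); print('tcp target',p.round(4))
E
python3 rel.py .477 .0635 .228 -77.3
```

```text
tcp target [0.4847 0.0653]
tcp target [0.5433 0.0784]
6.15 [ 0.4467 -0.1361  0.2294] [-1.7977e+02 -1.0000e-02 -8.3550e+01] [-0.29  0.63 -3.06] [ 0.11 -0.14  0.05] 0.0056 [  7.   0. -24.   0. -65.  -1.]
[-19.49  -5.25   0.16] [-0.22 -0.02 -6.25]
```

Grasp holds (5.5 mm opening, 30 N on the pads, about 3 N of weight). Moving in front of the stand.

In the tool's units: -19.5 cm / 50 = -0.39, -19 cm / 50 = -0.38, -5.5 degrees / 180 = -0.0306.

Emit:
{"api": "send_rows", "payload": {"plan": [[[-0.066, -0.018, 0, 0, 0, -0.0056], [-0.132, -0.036, 0, 0, 0, -0.0111], [-0.198, -0.054, 0, 0, 0, -0.0178], [-0.264, -0.072, 0, 0, 0, -0.0244], [-0.33, -0.09, 0, 0, 0, -0.0306], [-0.38, -0.102, 0, 0, 0, -0.0344], [-0.39, -0.106, 0, 0, 0, -0.0344], [-0.39, -0.106, 0, 0, 0, -0.0344]]]}}

```text
clock: 6.82
tool_pos: [0.4759, 0.065, 0.2254]
orientation: [179.8, -0.0, -77.2]
force: [0.0, -0.3, -2.1]
opening: 0.0058
gripper_force: 30.0
```

In the tool's units: 8.7 cm / 50 = 0.174, 8.4 cm / 50 = 0.168.

Emit:
{"api": "send_rows", "payload": {"plan": [[[0, 0, 0.04, 0, 0, 0], [0, 0, 0.09, 0, 0, 0], [0, 0, 0.14, 0, 0, 0], [0, 0, 0.168, 0, 0, 0], [0, 0, 0.174, 0, 0, 0], [0, 0, 0.174, 0, 0, 0], [0, 0, 0.174, 0, 0, 0]]]}}

```text
clock: 7.4
tool_pos: [0.4766, 0.063, 0.1408]
orientation: [180.0, -0.0, -77.4]
force: [-0.2, 0.2, -2.3]
opening: 0.0058
gripper_force: 30.0
```

```bash
python3 rel.py .5433 .0784 .1406 -77.3; python3 - <<'E'
from h import *
a,_,_=snap('scene','pics/s2.png'); b,_,_=snap('top','pics/t2.png')
c=lambda im,u,v:cv2.resize(im[v:v+100,u:u+100,::-1],None,fx=4,fy=4,interpolation=cv2.INTER_CUBIC)
cv2.imwrite('pics/c2.png',np.hstack([c(a,170,132),c(b,172,150)]))
E
```

```text
7.4 [0.4766 0.063  0.1408] [ 1.7999e+02 -2.0000e-02 -7.7390e+01] [-0.21  0.2  -2.31] [ 0.06 -0.09  0.01] 0.0058 [ 31.   7. -30.   0. -53. -18.]
[-0.05 -6.84  0.02] [ 0.01 -0.02 -0.09]
```

View pics/c2.png

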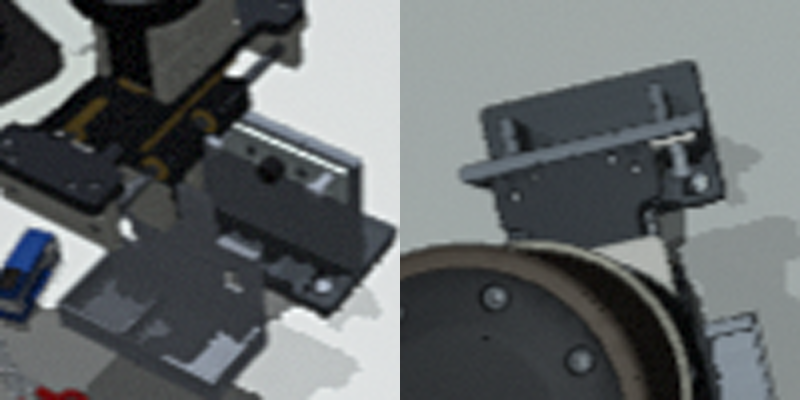

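The scene crop shows the tray's holes at (125,228) and (235,282), i.e. full-image pixels (201,189) and (229,202). The right pin is at (320,185) and the button at (270,168). Next, I compute the tray's lateral offset in the gripper.

```bash
python3 - <<'E'
from h import *
np.set_printoptions(precision=1,suppress=True)
_,K,P=snap('scene'); t=np.radians(12.7);B=np.array([[np.cos(t),np.sin(t)],[-np.sin(t),np.cos(t)]])
tcp=ctrl.get_obs()['tool_pos'][:2]
for nm,x,y,z in [('hL',125,228,.1),('hR',234,282,.1),('pinR',320,186,.1),('btn',270,169,.092),('trFL',60,305,.075),('trFR',213,380,.075),('plateR',266,252,.135)]:
    w=ray(K,P,170+(x+.5)/4-.5,132+(y+.5)/4-.5,z); print(nm,w*1e3,'stand-axes rel tcp',B@(w[:2]-tcp)*1e3)
w=np.array([.5657,.0835]); print(B@(w-tcp)*1e3)
a=cv2.imread('pics/s2.png')
cv2.imwrite('pics/c3.png',cv2.resize(a[175:235,180:245],None,fx=9,fy=9,interpolation=cv2.INTER_CUBIC))
E
```

```text
hL [469.4 105.3 100. ] stand-axes rel tcp [ 1.6 42.3]
hR [487.   23.6 100. ] stand-axes rel tcp [  0.9 -41.3]
pinR [579.8  45.4 100. ] stand-axes rel tcp [ 96.2 -40.4]
btn [573.2  85.8  92. ] stand-axes rel tcp [98.6  0.5]
trFL [412.8 103.6  75. ] stand-axes rel tcp [-53.9  53.1]
trFR [440.5  -7.4  75. ] stand-axes rel tcp [-51.4 -61.3]
plateR [496.6   2.8 135. ] stand-axes rel tcp [  5.7 -63.7]
[90.8 -0.1]
```

View pics/c3.png

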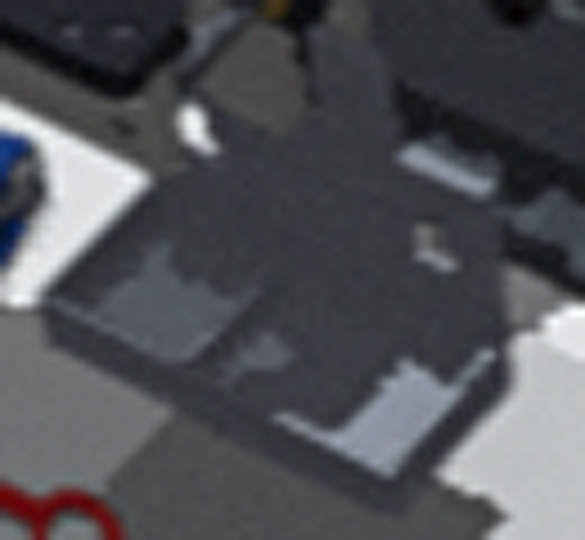

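In the tool's units: -7.5 cm / 50 = -0.15, -0.06 cm / 50 = -0.0012.

Emit:
{"api": "send_rows", "payload": {"plan": [[[-0.0012, -0.04, 0, 0, 0, 0], [-0.0012, -0.08, 0, 0, 0, 0], [-0.0012, -0.12, 0, 0, 0, 0], [-0.0012, -0.14, 0, 0, 0, 0], [-0.0012, -0.15, 0, 0, 0, 0], [-0.0012, -0.15, 0, 0, 0, 0], [-0.0012, -0.15, 0, 0, 0, 0], [-0.0012, -0.15, 0, 0, 0, 0]]]}}

```text
clock: 8.22
tool_pos: [0.5486, 0.0803, 0.1407]
orientation: [180.0, 0.0, -77.4]
force: [0.1, -0.5, -2.1]
opening: 0.0056
gripper_force: 30.0
```

```bash
cat > st.py <<'E'
from h import *
t=np.radians(12.7);B=np.array([[np.cos(t),np.sin(t)],[-np.sin(t),np.cos(t)]])
o=ctrl.get_obs(); p=o['tool_pos']
print(round(o['clock'],2),'stand x,y est',(B@p[:2]*1e3-[589.5,-34.1]).round(2),'z',round(p[2]*1e3,2),'rpy',o['orientation'].round(2),'F',(B@o['force'][:2]).round(2),round(o['force'][2],2),'M',np.r_[B@o['moment'][:2],o['moment'][2]].round(3))
E
python3 st.py
```

```text
8.22 stand x,y est [-36.69  -8.18] z 140.65 rpy [ 1.7998e+02  1.0000e-02 -7.7370e+01] F [ 0.   -0.53] -2.13 M [0.048 0.004 0.005]
```

In the tool's units: -0.7 cm / 50 = -0.014, -0.6 cm / 50 = -0.012.

Emit:
{"api": "send_rows", "payload": {"plan": [[[0, -0.006, 0, 0, 0, 0], [0, -0.012, 0, 0, 0, 0], [0, -0.014, 0, 0, 0, 0], [0, -0.014, 0, 0, 0, 0]]]}}

```text
clock: 8.55
tool_pos: [0.5565, 0.0822, 0.1407]
orientation: [-180.0, 0.0, -77.4]
force: [0.1, -0.2, -2.0]
opening: 0.0061
gripper_force: 30.0
```

Emit:
{"api": "send_rows", "payload": {"plan": [[[0, -0.001, 0, 0, 0, 0], [0, -0.002, 0, 0, 0, 0], [0, -0.003, 0, 0, 0, 0], [0, -0.003, 0, 0, 0, 0]]]}}

```text
clock: 8.88
tool_pos: [0.5579, 0.0824, 0.1405]
orientation: [180.0, -0.0, -77.4]
force: [0.2, -0.1, -2.4]
opening: 0.0061
gripper_force: 30.0
```

```bash
python3 st.py
```

```text
8.88 stand x,y est [-27.17  -8.11] z 140.55 rpy [180.    -0.   -77.36] F [ 0.12 -0.17] -2.38 M [ 0.09  -0.075  0.002]
```

In the tool's units: -0.1 cm / 50 = -0.002, -0.05 cm / 50 = -0.001.

Emit:
{"api": "send_rows", "payload": {"plan": [[[0, -0.001, 0, 0, 0, 0], [0, -0.002, 0, 0, 0, 0], [0, -0.002, 0, 0, 0, 0]]]}}

```text
clock: 9.13
tool_pos: [0.5589, 0.0827, 0.1406]
orientation: [-180.0, -0.0, -77.4]
force: [-0.4, -0.5, -1.9]
opening: 0.006
gripper_force: 30.0
```

In the tool's units: -0.1 cm / 50 = -0.002, -0.05 cm / 50 = -0.001.

Emit:
{"api": "send_rows", "payload": {"plan": [[[0, -0.001, 0, 0, 0, 0], [0, -0.002, 0, 0, 0, 0], [0, -0.002, 0, 0, 0, 0]]]}}

```text
clock: 9.38
tool_pos: [0.5599, 0.0829, 0.1406]
orientation: [-180.0, -0.0, -77.4]
force: [1.0, -0.4, -2.5]
opening: 0.0061
gripper_force: 30.0
```

In the tool's units: -0.1 cm / 50 = -0.002, -0.05 cm / 50 = -0.001.

Emit:
{"api": "send_rows", "payload": {"plan": [[[0, -0.001, 0, 0, 0, 0], [0, -0.002, 0, 0, 0, 0], [0, -0.002, 0, 0, 0, 0]]]}}

```text
clock: 9.63
tool_pos: [0.5608, 0.0831, 0.1406]
orientation: [-180.0, -0.0, -77.4]
force: [0.2, -0.2, -1.2]
opening: 0.0058
gripper_force: 30.0
```

```bash
python3 st.py
```

```text
9.63 stand x,y est [-24.12  -8.12] z 140.57 rpy [-180.     -0.    -77.36] F [ 0.14 -0.23] -1.18 M [ 0.087 -0.084 -0.085]
```

In the tool's units: -0.1 cm / 50 = -0.002, -0.05 cm / 50 = -0.001.

Emit:
{"api": "send_rows", "payload": {"plan": [[[0, -0.001, 0, 0, 0, 0], [0, -0.002, 0, 0, 0, 0], [0, -0.002, 0, 0, 0, 0]]]}}

```text
clock: 9.88
tool_pos: [0.5618, 0.0833, 0.1406]
orientation: [-180.0, -0.0, -77.4]
force: [0.3, 0.1, -2.7]
opening: 0.006
gripper_force: 30.0
```

In the tool's units: -0.1 cm / 50 = -0.002, -0.05 cm / 50 = -0.001.

Emit:
{"api": "send_rows", "payload": {"plan": [[[0, -0.001, 0, 0, 0, 0], [0, -0.002, 0, 0, 0, 0], [0, -0.002, 0, 0, 0, 0]]]}}

```text
clock: 10.13
tool_pos: [0.5628, 0.0836, 0.1406]
orientation: [-180.0, -0.0, -77.4]
force: [0.2, -0.3, -0.8]
opening: 0.0061
gripper_force: 30.0
```

In the tool's units: -0.1 cm / 50 = -0.002, -0.05 cm / 50 = -0.001.

Emit:
{"api": "send_rows", "payload": {"plan": [[[0, -0.001, 0, 0, 0, 0], [0, -0.002, 0, 0, 0, 0], [0, -0.002, 0, 0, 0, 0]]]}}

```text
clock: 10.38
tool_pos: [0.5635, 0.0837, 0.1405]
orientation: [180.0, -0.0, -77.4]
force: [-0.4, -0.1, -2.2]
opening: 0.0059
gripper_force: 30.0
```

```bash
python3 st.py
```

```text
10.38 stand x,y est [-21.36  -8.11] z 140.48 rpy [179.98  -0.   -77.36] F [-0.4  -0.05] -2.21 M [0.09  0.145 0.041]
```

In the tool's units: -0.1 cm / 50 = -0.002, -0.05 cm / 50 = -0.001.

Emit:
{"api": "send_rows", "payload": {"plan": [[[0, -0.001, 0, 0, 0, 0], [0, -0.002, 0, 0, 0, 0], [0, -0.002, 0, 0, 0, 0]]]}}

```text
clock: 10.63
tool_pos: [0.5644, 0.0839, 0.1405]
orientation: [180.0, -0.0, -77.4]
force: [-1.5, 0.7, -1.5]
opening: 0.0058
gripper_force: 30.0
```

```bash
python3 st.py
```

```text
10.63 stand x,y est [-20.45  -8.15] z 140.47 rpy [179.97  -0.   -77.36] F [-1.29  1.06] -1.49 M [0.174 0.659 0.059]
```

In the tool's units: -0.1 cm / 50 = -0.002, -0.05 cm / 50 = -0.001.

Emit:
{"api": "send_rows", "payload": {"plan": [[[0, -0.001, 0, 0, 0, 0], [0, -0.002, 0, 0, 0, 0], [0, -0.002, 0, 0, 0, 0]]]}}

```text
clock: 10.88
tool_pos: [0.5655, 0.0841, 0.1405]
orientation: [180.0, -0.0, -77.4]
force: [-2.6, 0.0, -1.3]
opening: 0.0059
gripper_force: 30.0
```

```bash
python3 st.py
```

```text
10.88 stand x,y est [-19.38  -8.13] z 140.46 rpy [179.97  -0.   -77.36] F [-2.48  0.61] -1.31 M [0.195 0.775 0.02 ]
```

In the tool's units: -0.1 cm / 50 = -0.002, -0.05 cm / 50 = -0.001.

Emit:
{"api": "send_rows", "payload": {"plan": [[[0, -0.001, 0, 0, 0, 0], [0, -0.002, 0, 0, 0, 0], [0, -0.002, 0, 0, 0, 0]]]}}

```text
clock: 11.13
tool_pos: [0.5665, 0.0843, 0.1405]
orientation: [180.0, -0.0, -77.4]
force: [-2.2, 0.2, -1.5]
opening: 0.0057
gripper_force: 30.0
```

```bash
python3 st.py
```

```text
11.13 stand x,y est [-18.32  -8.16] z 140.48 rpy [179.98  -0.   -77.36] F [-2.15  0.67] -1.47 M [0.206 0.973 0.043]
```

In the tool's units: -0.1 cm / 50 = -0.002, -0.05 cm / 50 = -0.001.

Emit:
{"api": "send_rows", "payload": {"plan": [[[0, -0.001, 0, 0, 0, 0], [0, -0.002, 0, 0, 0, 0], [0, -0.002, 0, 0, 0, 0]]]}}

```text
clock: 11.38
tool_pos: [0.5675, 0.0846, 0.1405]
orientation: [180.0, -0.0, -77.4]
force: [-2.9, 0.5, -2.4]
opening: 0.0057
gripper_force: 30.0
```

```bash
python3 st.py
```

```text
11.38 stand x,y est [-17.32  -8.16] z 140.49 rpy [179.98  -0.   -77.36] F [-2.68  1.07] -2.41 M [0.215 1.071 0.038]
```

In the tool's units: -0.2 cm / 50 = -0.004, -0.05 cm / 50 = -0.001.

Emit:
{"api": "send_rows", "payload": {"plan": [[[-0.001, -0.001, 0, 0, 0, 0], [-0.001, -0.002, 0, 0, 0, 0], [-0.001, -0.003, 0, 0, 0, 0], [-0.001, -0.004, 0, 0, 0, 0], [-0.001, -0.004, 0, 0, 0, 0]]]}}

```text
clock: 11.8
tool_pos: [0.5693, 0.0853, 0.1405]
orientation: [180.0, -0.0, -77.4]
force: [-2.6, -3.6, -0.9]
opening: 0.0062
gripper_force: 30.0
```

```bash
python3 st.py
```

```text
11.8 stand x,y est [-15.39  -7.82] z 140.46 rpy [ 1.7997e+02 -2.0000e-02 -7.7360e+01] F [-3.31 -2.95] -0.87 M [-0.673  1.408 -0.025]
```

In the tool's units: -0.2 cm / 50 = -0.004, -0.15 cm / 50 = -0.003.

Emit:
{"api": "send_rows", "payload": {"plan": [[[0, -0.001, 0, 0, 0, 0], [0, -0.002, 0, 0, 0, 0], [0, -0.003, 0, 0, 0, 0], [0, -0.004, 0, 0, 0, 0], [0, -0.004, 0, 0, 0, 0]]]}}

```text
clock: 12.22
tool_pos: [0.5712, 0.0858, 0.1404]
orientation: [180.0, -0.0, -77.4]
force: [-3.7, -3.5, -1.0]
opening: 0.0057
gripper_force: 30.0
```

```bash
python3 st.py
```

```text
12.22 stand x,y est [-13.39  -7.77] z 140.44 rpy [ 1.7997e+02 -1.0000e-02 -7.7360e+01] F [-4.36 -2.6 ] -0.99 M [-1.051  1.7   -0.011]
```

In the tool's units: 0.1 cm / 50 = 0.002, 0.05 cm / 50 = 0.001.

Emit:
{"api": "send_rows", "payload": {"plan": [[[0.001, 0, 0, 0, 0, 0], [0.002, 0, 0, 0, 0, 0], [0.002, 0, 0, 0, 0, 0]]]}}

```text
clock: 12.47
tool_pos: [0.5715, 0.0855, 0.1405]
orientation: [-180.0, 0.0, -77.4]
force: [-4.0, -0.0, -2.7]
opening: 0.0058
gripper_force: 30.0
```

```bash
python3 st.py
```

```text
12.47 stand x,y est [-13.21  -8.14] z 140.49 rpy [-1.7999e+02  5.0000e-02 -7.7360e+01] F [-3.87  0.83] -2.67 M [ 0.569  1.689 -0.021]
```

In the tool's units: 0.1 cm / 50 = 0.002, 0.05 cm / 50 = 0.001.

Emit:
{"api": "send_rows", "payload": {"plan": [[[0.001, 0, 0, 0, 0, 0], [0.002, 0, 0, 0, 0, 0], [0.002, 0, 0, 0, 0, 0]]]}}

```text
clock: 12.72
tool_pos: [0.5717, 0.0844, 0.1405]
orientation: [-180.0, 0.0, -77.4]
force: [-5.5, 1.9, -1.7]
opening: 0.0061
gripper_force: 30.0
```

```bash
python3 st.py
```

```text
12.72 stand x,y est [-13.23  -9.3 ] z 140.47 rpy [-1.800e+02  3.000e-02 -7.736e+01] F [-4.98  3.1 ] -1.74 M [1.181 1.69  0.042]
```

In the tool's units: -0.3 cm / 50 = -0.006, -0.2 cm / 50 = -0.004.

Emit:
{"api": "send_rows", "payload": {"plan": [[[-0.001, -0.002, 0, 0, 0, 0], [-0.002, -0.004, 0, 0, 0, 0], [-0.002, -0.006, 0, 0, 0, 0], [-0.002, -0.006, 0, 0, 0, 0]]]}}

```text
clock: 13.05
tool_pos: [0.5744, 0.0853, 0.1405]
orientation: [180.0, -0.0, -77.4]
force: [-4.9, -2.7, -1.6]
opening: 0.0056
gripper_force: 30.0
```

```bash
python3 st.py
```

```text
13.05 stand x,y est [-10.37  -8.95] z 140.47 rpy [ 1.7996e+02 -3.0000e-02 -7.7360e+01] F [-5.33 -1.56] -1.56 M [-0.251  2.143  0.027]
```

In the tool's units: 0.3 cm / 50 = 0.006, 0.2 cm / 50 = 0.004.

Emit:
{"api": "send_rows", "payload": {"plan": [[[0, 0, 0.002, 0, 0, 0], [0, 0, 0.004, 0, 0, 0], [0, 0, 0.006, 0, 0, 0], [0, 0, 0.006, 0, 0, 0]]]}}

```text
clock: 13.38
tool_pos: [0.5746, 0.0855, 0.1378]
orientation: [-180.0, -0.0, -77.4]
force: [-5.9, -1.9, 0.4]
opening: 0.0059
gripper_force: 30.0
```

```bash
python3 st.py
```

```text
13.38 stand x,y est [-10.15  -8.81] z 137.78 rpy [-1.7999e+02 -1.0000e-02 -7.7360e+01] F [-6.17 -0.58] 0.35 M [-0.005  2.139 -0.06 ]
```

In the tool's units: 0.2 cm / 50 = 0.004, 0.1 cm / 50 = 0.002.

Emit:
{"api": "send_rows", "payload": {"plan": [[[0, 0, 0.002, 0, 0, 0], [0, 0, 0.004, 0, 0, 0], [0, 0, 0.004, 0, 0, 0]]]}}

```text
clock: 13.63
tool_pos: [0.5746, 0.0855, 0.1358]
orientation: [-180.0, -0.0, -77.4]
force: [-5.4, -0.7, 0.4]
opening: 0.0059
gripper_force: 30.0
```

```bash
python3 st.py
```

```text
13.63 stand x,y est [-10.15  -8.79] z 135.8 rpy [-1.7999e+02 -1.0000e-02 -7.7360e+01] F [-5.46  0.47] 0.37 M [0.069 2.072 0.04 ]
```

Emit:
{"api": "send_rows", "payload": {"plan": [[[0, 0, 0.002, 0, 0, 0], [0, 0, 0.004, 0, 0, 0], [0, 0, 0.004, 0, 0, 0]]]}}

```text
clock: 13.88
tool_pos: [0.5746, 0.0855, 0.1338]
orientation: [-180.0, -0.0, -77.4]
force: [-5.7, -0.5, -0.1]
opening: 0.0058
gripper_force: 30.0
```

```bash
python3 st.py
```

```text
13.88 stand x,y est [-10.16  -8.79] z 133.79 rpy [-1.7999e+02 -1.0000e-02 -7.7350e+01] F [-5.64  0.74] -0.07 M [0.091 2.105 0.014]
```

In the tool's units: 0.2 cm / 50 = 0.004, 0.1 cm / 50 = 0.002.

Emit:
{"api": "send_rows", "payload": {"plan": [[[0, 0, 0.002, 0, 0, 0], [0, 0, 0.004, 0, 0, 0], [0, 0, 0.004, 0, 0, 0]]]}}

```text
clock: 14.13
tool_pos: [0.5746, 0.0855, 0.1318]
orientation: [-180.0, -0.0, -77.4]
force: [-5.2, -1.2, -0.4]
opening: 0.0061
gripper_force: 30.0
```

```bash
python3 st.py
```

```text
14.13 stand x,y est [-10.15  -8.8 ] z 131.78 rpy [-1.7999e+02 -1.0000e-02 -7.7360e+01] F [-5.32  0.01] -0.4 M [0.123 2.059 0.051]
```

In the tool's units: 0.2 cm / 50 = 0.004, 0.1 cm / 50 = 0.002.

Emit:
{"api": "send_rows", "payload": {"plan": [[[0, 0, 0.002, 0, 0, 0], [0, 0, 0.004, 0, 0, 0], [0, 0, 0.004, 0, 0, 0]]]}}

```text
clock: 14.38
tool_pos: [0.5746, 0.0856, 0.1298]
orientation: [-180.0, -0.0, -77.4]
force: [-4.5, -1.7, -0.1]
opening: 0.0058
gripper_force: 30.0
```

```bash
python3 st.py
```

```text
14.38 stand x,y est [-10.13  -8.75] z 129.78 rpy [-1.7999e+02 -1.0000e-02 -7.7360e+01] F [-4.79 -0.67] -0.07 M [0.107 2.076 0.025]
```

Smooth so far, with about 2 mm left. Continuing in 1 mm steps until the necks carry load.

In the tool's units: 0.15 cm / 50 = 0.003, 0.1 cm / 50 = 0.002.

Emit:
{"api": "send_rows", "payload": {"plan": [[[0, 0, 0.002, 0, 0, 0], [0, 0, 0.003, 0, 0, 0], [0, 0, 0.003, 0, 0, 0]]]}}

```text
clock: 14.63
tool_pos: [0.5747, 0.0856, 0.1284]
orientation: [-180.0, -0.0, -77.4]
force: [-5.0, -1.7, -0.2]
opening: 0.0058
gripper_force: 30.0
```

```bash
python3 st.py
```

```text
14.63 stand x,y est [-10.06  -8.75] z 128.4 rpy [-1.7998e+02 -1.0000e-02 -7.7360e+01] F [-5.23 -0.6 ] -0.16 M [ 0.075  2.117 -0.013]
```

In the tool's units: 0.05 cm / 50 = 0.001.

Emit:
{"api": "send_rows", "payload": {"plan": [[[0, 0, 0.001, 0, 0, 0], [0, 0, 0.001, 0, 0, 0], [0, 0, 0.001, 0, 0, 0]]]}}

```text
clock: 14.88
tool_pos: [0.5747, 0.0856, 0.1279]
orientation: [-180.0, -0.0, -77.4]
force: [-5.0, -0.5, 1.5]
opening: 0.0061
gripper_force: 30.0
```

```bash
python3 st.py
```

```text
14.88 stand x,y est [-10.08  -8.77] z 127.9 rpy [-1.7998e+02 -1.0000e-02 -7.7360e+01] F [-5.   0.6] 1.5 M [ 0.085  2.143 -0.017]
```

In the tool's units: 0.04 cm / 50 = 0.0008.

Emit:
{"api": "send_rows", "payload": {"plan": [[[0, 0, 0.0008, 0, 0, 0], [0, 0, 0.0008, 0, 0, 0], [0, 0, 0.0008, 0, 0, 0]]]}}

```text
clock: 15.13
tool_pos: [0.5747, 0.0855, 0.1277]
orientation: [-180.0, -0.0, -77.4]
force: [-5.4, -1.9, 1.3]
opening: 0.0059
gripper_force: 30.0
```

```bash
python3 st.py
```

```text
15.13 stand x,y est [-10.02  -8.8 ] z 127.7 rpy [-1.7997e+02 -1.0000e-02 -7.7350e+01] F [-5.64 -0.64] 1.29 M [ 0.057  2.236 -0.034]
```

In the tool's units: 0.4 cm / 50 = 0.008, 0.3 cm / 50 = 0.006.

Emit:
{"api": "send_rows", "payload": {"plan": [[[0, 0.002, 0, 0, 0, 0], [0, 0.004, 0, 0, 0, 0], [0, 0.006, 0, 0, 0, 0], [0, 0.008, 0, 0, 0, 0], [0, 0.008, 0, 0, 0, 0]]]}}

```text
clock: 15.55
tool_pos: [0.5711, 0.0848, 0.1277]
orientation: [-179.9, -0.0, -77.4]
force: [-2.2, -2.2, 3.1]
opening: 0.0056
gripper_force: 30.0
```

```bash
python3 st.py
```

```text
15.55 stand x,y est [-13.73  -8.74] z 127.69 rpy [-1.7992e+02 -1.0000e-02 -7.7350e+01] F [-2.61 -1.67] 3.08 M [-0.561  1.143 -0.022]
```

In the tool's units: 0.1 cm / 50 = 0.002, 0.05 cm / 50 = 0.001.

Emit:
{"api": "send_rows", "payload": {"plan": [[[0, 0.001, 0, 0, 0, 0], [0, 0.002, 0, 0, 0, 0], [0, 0.002, 0, 0, 0, 0]]]}}

```text
clock: 15.8
tool_pos: [0.5702, 0.0846, 0.1276]
orientation: [-179.9, -0.0, -77.3]
force: [-0.6, -3.1, 3.7]
opening: 0.0055
gripper_force: 30.0
```

```bash
python3 st.py; python3 - <<'E'
from h import *
a,_,_=snap('scene','pics/s4.png'); b,_,_=snap('top','pics/t4.png')
c=lambda im,u,v:cv2.resize(im[v:v+100,u:u+100,::-1],None,fx=4,fy=4,interpolation=cv2.INTER_CUBIC)
cv2.imwrite('pics/c4.png',np.hstack([c(a,180,120),c(b,172,140)]))
E
```

```text
15.8 stand x,y est [-14.68  -8.69] z 127.61 rpy [-1.7993e+02 -1.0000e-02 -7.7350e+01] F [-1.25 -2.93] 3.65 M [-0.739  0.639 -0.073]
```

View pics/c4.png

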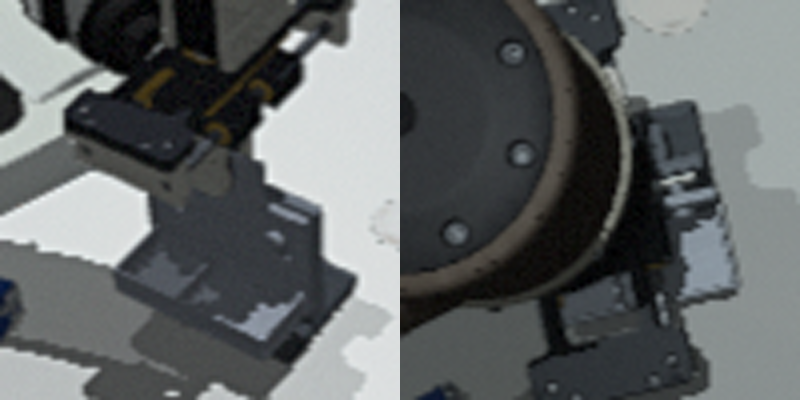

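The right pin head shows in front of the plate at (277,238), and the tray sits low over the stand's foot. Releasing gently, then rising.

Emit:
{"api": "send_rows", "payload": {"plan": [[[0, 0, 0, 0, 0, 0], [0, 0, 0, 0, 0, 0], [0, 0, 0, 0, 0, 0], [0, 0, 0, 0, 0, 0], [0, 0, 0, 0, 0, 0], [0, 0, 0, 0, 0, 0]]], "fingers": 0.45}}

```text
clock: 16.4
tool_pos: [0.5696, 0.0847, 0.1271]
orientation: [180.0, 0.0, -77.4]
force: [0.3, -0.5, 0.4]
opening: 0.0374
gripper_force: 0.0
```

```bash
python3 st.py
```

```text
16.4 stand x,y est [-15.19  -8.48] z 127.06 rpy [180.     0.   -77.35] F [ 0.16 -0.55] 0.39 M [ 0.015 -0.071  0.02 ]
```

In the tool's units: -19 cm / 50 = -0.38, -16 cm / 50 = -0.32.

Emit:
{"api": "send_rows", "payload": {"plan": [[[0, 0, -0.01, 0, 0, 0], [0, 0, -0.04, 0, 0, 0], [0, 0, -0.08, 0, 0, 0], [0, 0, -0.14, 0, 0, 0], [0, 0, -0.2, 0, 0, 0], [0, 0, -0.26, 0, 0, 0], [0, 0, -0.32, 0, 0, 0], [0, 0, -0.38, 0, 0, 0]]]}}

```text
clock: 17.07
tool_pos: [0.5693, 0.0844, 0.3193]
orientation: [-180.0, 0.0, -77.4]
force: [0.9, -0.1, -0.7]
opening: 0.0395
gripper_force: 0.0
```

In the tool's units: 21 cm / 50 = 0.42, 18 cm / 50 = 0.36.

Emit:
{"api": "send_rows", "payload": {"plan": [[[0.06, 0.04, 0, 0, 0, 0], [0.12, 0.08, 0, 0, 0, 0], [0.18, 0.12, 0, 0, 0, 0], [0.24, 0.16, 0, 0, 0, 0], [0.3, 0.18, 0, 0, 0, 0], [0.36, 0.2, 0, 0, 0, 0], [0.42, 0.2, 0, 0, 0, 0], [0.42, 0.2, 0, 0, 0, 0]]]}}

```text
clock: 17.73
tool_pos: [0.5179, -0.146, 0.3176]
orientation: [-180.0, -0.1, -77.5]
force: [-0.2, 0.2, 0.2]
opening: 0.0399
gripper_force: 0.0
```

```bash
python3 - <<'E'
from h import *
a,_,_=snap('scene','pics/s5.png'); b,_,_=snap('top','pics/t5.png')
c=lambda im,u,v:cv2.resize(im[v:v+100,u:u+100,::-1],None,fx=4,fy=4,interpolation=cv2.INTER_CUBIC)
cv2.imwrite('pics/c5.png',np.hstack([c(a,180,120),c(b,172,140)]))
E
```

```text
(no output)
```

View pics/c5.png

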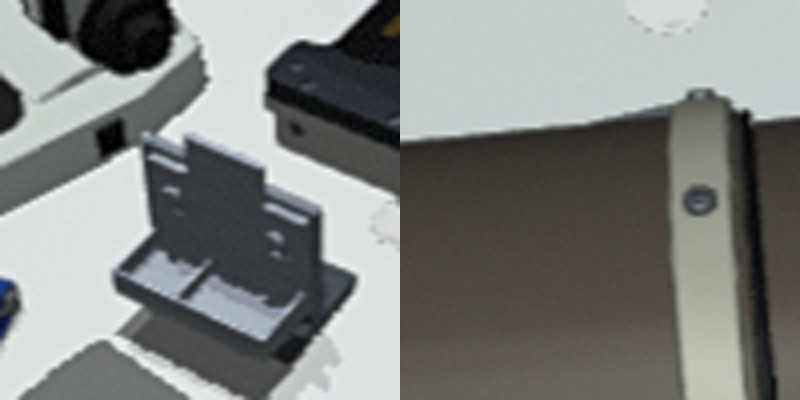

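Both heads show in front of the slots, at (172,190) and (277,240). The tray is level, upright and free, and the arm is clear. Handing in.

```bash
python3 -c "
from plant import ctrl
print(ctrl.close_job())"
```

```text
the job is handed in; nothing more can be done
None
```

I hung the tray on both pins and handed the job in at about 18 s; it is level, seated behind both heads and released with the arm clear. The last picture and the forces felt agree with that, but the hand-in returned no verdict.

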